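# Lock the clamp post with the long T-key

## Robot

A 6-joint arm with a two-finger parallel gripper is mounted at the origin on a cart in front of the work surface, level with it; the furniture and walls round the work are solid. World frame = base frame: x ahead of the robot, y to its left, z up, the work surface at z = 0. Lengths are in m, angles in rad, forces in N, time in s.
With the tool pointing down it reaches from about 0.25 to 0.725 m from the base axis. Payload 4 kg.
Tool frame: the origin (TCP) lies between the finger pads; the fingertips stand 22 mm ahead of it and the grasp point (between the pads) lies 3 mm ahead of it (robot.finger_overhang is the distance from the TCP to the fingertips, in m); z points along the fingers, y is the line along which they close (so a half turn about z gives the same grasp; the last joint's range is limited). The gripper opens to 85 mm and grips with 20 to 120 N. Pads are 22 mm wide; open, the fingers measure 114 mm over their backs; the gripper's body (76 mm by 85 mm) begins 54 mm behind the grasp point. The pads swing forward as they close: fully open they stand 13 mm farther back than shut.
Start: joints at [1.307, 0.241, 0.005, 1.335, 0, 1.571], TCP at [0.13, 0.483, 0.253] pointing down, gripper open.
Joint ranges: [-2.72, 2.72], [-1.05, 1.87], [-1.09, 1.28], [-1.99, 2.15], [-1.42, 1.44], [-3.14, 3.14]. Speed limits (rad/s): [2.79, 2.79, 3.14, 3.14, 3.14, 3.14].

## Interface

Orientations are given as a rotation vector (axis times angle).
In Python, from bench import robot, grab_frame, camera_params gives the robot as it stands.
- The arm moves only by the shell command python3 -m pendant 'ROWS' [OPENING]. ROWS is a JSON object whose one key "deltas" holds a list of rows, each a list of 6 numbers: the shift along the world's x, y, z in cm, then the turn, a rotation vector about the world's x, y, z in degrees. A call has 1 to 5 rows; each row shifts and turns the commanded pose from where the row before left it; what a row does not reach is not made up. A row lasts 1/8 s, in which the tool goes at most 62.5 mm and 10.7 degrees, less where a joint would pass 70% of its speed; a pose out of reach is approached as far as the arm can. A call is refused whole if a number of a shift passes 6.25 or a number of a turn 10.7, either way. A call with a gripper value outside its range is refused whole. OPENING is the opening, from 0 (shut) to 1 (fully open), set as the call begins (- or left out, the last holds). The fingers move at their own pace and stop on an object; the grip force is fixed at half the most. Time passes only in rows, so rows that do not move let the fingers close. It gives the time, the measured TCP pose, the force, the opening and the grip force at its end, in the units of the state.
- robot.observe(): the state, without advancing time (a new reading comes with each control period).
- grab_frame(name): name is "scene" or "top" or "wrist"; returns (picture, depth): 400x640x3 uint8, red, green, blue; 400x640 float32, m along the optical axis (not along the pixel's ray), 0 where there is no reading.
- camera_params(name): a dict with "intrinsics" (3x3 intrinsics, pixels), "extrinsics" (4x4, takes a point from world to camera coordinates); the wrist camera has in their place "tool_from_camera" (4x4, takes a point from camera to tool coordinates, whose origin is the TCP and whose axes are the flange's). Camera axes: x right, y down, z forward; pixel columns grow to the right and rows downward; lengths in m; the calibration is good to about 2 mm. The wrist camera is an equidistant fisheye: a pixel r from the principal point sees the ray r / f radians off the axis. A picture is of the moment at which its call begins: read the wrist's pose just before it. camera_params takes no time and is no camera call.
- robot.job_done(): hands the job in; it is judged then, once.
The state is a dict: "clock": time; "joint_positions": joint angles; "qd": joint speeds; "joint_efforts": joint torques, N m; "tool_pos": TCP position; "ee_rot": TCP orientation; "force": force on the tool from outside, world axes, zero at the start; "ft_torque": the same for the moment, N m; "gripper_width": finger opening in m; "grasp_force": force on a finger pad.
Only numpy, scipy, OpenCV 4.12 (cv2) and the standard library are available. Lean on these libraries where they do the work, as an engineer would, in place of code of your own. Each camera call takes 0.05 s, during which the arm holds its last target. There are 200 camera calls.

## Task

Take the T-key out of its wooden stand, lower it down the bore of the blue clamp post, feel for the square stem at the bottom and push the key fully down over it before turning it, without forcing the sprung stem down. Then turn it clockwise until it meets its stop, draw the key out and stand it back upright in the stand. Leave the other things on the saw table alone.

Things in the scene. Friction and masses are not known exactly. Their poses are not given: they have to be found in the camera images.
- post: Blue clamp post fixed to the saw table: square foot 80x80x12 with a bolt at each corner, round column 58 across, 90 high, with an upright bore 36 across down to the table. Origin at the centre of its underside, on the bore axis; z up, x and y square to the sides of the foot.
- post_mouth (a point): Centre of the bore's mouth, on top of the post. On the bore axis below it stands the dark square stem, 18 across flats, its top (bevelled to 15.6 over the last 2) 30 above the table. At the start the stem's flats are turned by up to 0.7 rad either way from the sides of the post's foot; this angle is not measured and has to be felt.
- lock_stem (a joint): Turn of the square stem in rad from its start: 0 unlocked, grows as it turns clockwise seen from above, rigid stop at 0.9 (locked). Stiff (about 0.12 N m) and stays where it is left.
- stem_push (a joint): How far the stem is pushed down, m; 0 at rest. A spring carries it (2.4 N to start, then 1.2 N per mm, bottom of travel at 0.010): it yields when the key stands on top of it, and springs up into the key's socket when the squares line up. Beyond 0.008 (12 N) it is being forced.
- key: Loose steel T-key, 0.24 to 0.38 kg, 145 long, standing in the stand. Origin: centre of its open lower end; z up the shank, x along the handle bar. Lower end 33 across with a square socket 20 across, 18 deep, flats along x and y; shank 13 across; bar 90 long, 12 wide, 12 high, its middle 139 above the origin: grip it there. Fully down on the stem, its lower end is 12 above the table.
- stand: Round wooden stand for the key, 72 across, 50 high, fixed. Origin at the centre of its underside. Upright round hole 37 across, 40 deep with a flat floor; the key may stand in it at any angle.
- stand_floor (a point): Centre of the floor of the stand's hole, 10 above the table; the key's origin is here when it stands in the stand.
- wax_tin: Green round wax tin, 71 across, 36 high, loose behind the work; leave alone. Origin at the centre of its underside.
- offcut: Grey wooden off-cut 36x55x36, loose; leave alone. Origin at the centre of its underside.
- wedge: Grey wooden wedge 26x70x20, loose; leave alone. Origin at the centre of its underside.
There are look-alikes about, which are no part of the job. What is meant by the post is not pink, and is the smaller of those in its own colour.

How it is judged:
On the way, in this order (a step that is already met when the one before it is completed fails the run):
1. the key is down over the square stem: in the bore, lower end under 20 mm above the table, stem not pushed down more than 4 mm, and the stem not yet turned by more than 0.25 rad (z of key in the frame of post below 0.02 m and horizontal distance between key and post below 0.005 m and value of joint stem_push below 0.004 m and value of joint lock_stem below 0.25 rad), for 0.2 s.
2. the stem is turned clockwise to its stop with the key on it (value of joint lock_stem above 0.82 rad and z of key in the frame of post below 0.026 m and horizontal distance between key and post below 0.005 m), for 0.2 s.
At the end, for the whole second after the job is handed in: The stem is turned to its stop (more than 0.82 of 0.9 rad) and not pushed down (under 2 mm), and the key stands at rest in the stand: lower end within 6 mm of the hole's floor and axis, upright within 0.12 rad (value of joint lock_stem above 0.82 rad and value of joint stem_push below 0.002 m and horizontal distance between key and stand_floor below 0.006 m and z of key in the frame of stand_floor below 0.006 m and angle between key's own z axis and vertical below 0.12 rad and linear speed of key below 0.02 m/s); the robot touches nothing.
It fails at once if the stem is forced down: pushed more than 8 mm (12 N) (value of joint stem_push above 0.008 m).
It fails at once if the key pushes on the post with more than 35 N (contact force between key and post above 35 N).
It fails at once if the wax tin, off-cut or wedge is moved by more than 20 mm (distance of any of wax_tin, offcut, wedge from where it was at the start of the episode above 0.02 m).
It also fails if it takes over 72 s, if anything falls off the work surface, if the arm or the gripper's body presses on something with over 40 N, if the wrist force passes 120 N, or if a joint passes its speed limit or range.

## Working session

There is one attempt and no reset: what is moved stays moved. The work goes in short steps, Python scripts to look and compute and a shell command to move; the robot and the scene stay as the last step left them, time stands still between calls to the robot, and variables do not carry over. Pictures are saved under pics/ and viewed, at most 10 in all, crops included, and the job is handed in when it is done.

```bash
mkdir -p pics; ls; python3 - <<'E'
from bench import robot, grab_frame, camera_params
import cv2,numpy as np
for n in ("scene","top"):
    p,d=grab_frame(n); cv2.imwrite(f"pics/{n}0.png",p[:,:,::-1]); np.save(f"pics/{n}0.npy",d)
    print(n,camera_params(n))
s=robot.observe();print(s)
E
```

```text
pics
scene {'intrinsics': array([[396.63818601,   0.        , 318.33359569],
       [  0.        , 396.63818601, 200.9476614 ],
       [  0.        ,   0.        ,   1.        ]]), 'extrinsics': array([[ 0.80284998, -0.59579809, -0.02136705, -0.43485789],
       [-0.34834761, -0.43971706, -0.8278302 ,  0.26366277],
       [ 0.4838242 ,  0.67206662, -0.56057168,  0.82772734],
       [ 0.        ,  0.        ,  0.        ,  1.        ]])}
top {'intrinsics': array([[500.01010537,   0.        , 331.24162826],
       [  0.        , 500.01010537, 201.57163822],
       [  0.        ,   0.        ,   1.        ]]), 'extrinsics': array([[ 0.00447094, -0.99986015,  0.01611509, -0.02719336],
       [-0.99927371, -0.005077  , -0.03776595,  0.5222172 ],
       [ 0.03784248, -0.01593454, -0.99915666,  1.24361085],
       [ 0.        ,  0.        ,  0.        ,  1.        ]])}
{'clock': 0.1, 'joint_positions': array([ 1.30697763e+00,  2.41371381e-01,  3.84819309e-03,  1.33518223e+00,
       -1.01701224e-06,  1.57081245e+00]), 'qd': array([ 0.00017658, -0.00147008,  0.0024753 ,  0.00052395, -0.00034316,
       -0.0001969 ]), 'joint_efforts': array([ 4.25931048e-04, -3.73138547e+01,  2.53010041e+01,  1.08952430e-02,
        8.42100098e-05, -1.30372353e-06]), 'tool_pos': array([0.13024862, 0.48219645, 0.25248097]), 'ee_rot': array([-4.13196726e-01, -3.11404766e+00,  2.97272073e-03]), 'force': array([-0.67385295, -0.29059126, -0.43585858]), 'ft_torque': array([ 0.00933921, -0.0247682 , -0.03293305]), 'grasp_force': 0.0, 'gripper_width': 0.08552490793864481}
```

View pics/scene0.png

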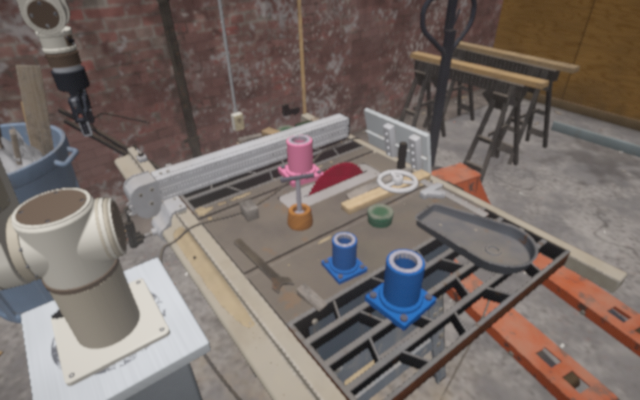

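View pics/top0.png

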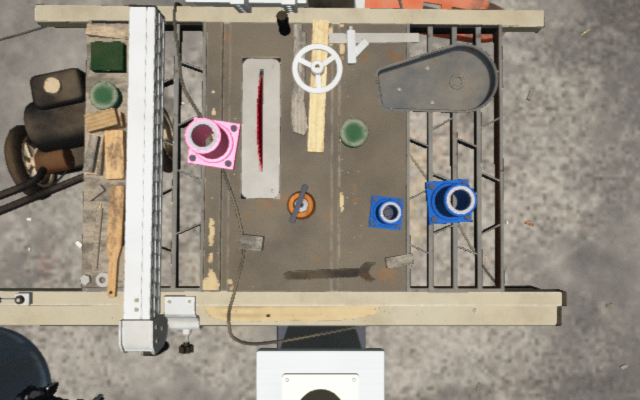

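The scene view shows three posts: pink (300,155), small blue (344,257) and large blue (404,283). In the top view they are at (210,140), (388,212) and (452,201). The small blue one at top (388,212) fits, because it is not pink and is the smaller of the two blues. The key is in the orange stand at top (301,205), the tin at (354,132), the off-cut at (252,243) and the wedge at (399,261).

```bash
cat > h.py <<'E'
import numpy as np,cv2
from bench import robot,grab_frame,camera_params
def cloud(n,d):
    c=camera_params(n);K=c["intrinsics"];E=c["extrinsics"]
    v,u=np.mgrid[:400,:640]
    P=np.stack([(u-K[0,2])/K[0,0]*d,(v-K[1,2])/K[1,1]*d,d],-1)
    return (P-E[:3,3])@E[:3,:3]
def proj(n,p):
    c=camera_params(n);q=c["extrinsics"][:3,:3]@np.array(p)+c["extrinsics"][:3,3];q=c["intrinsics"]@q;return q[:2]/q[2]
E
python3 - <<'E'
from h import *
im=cv2.imread("pics/top0.png");d=np.load("pics/top0.npy");P=cloud("top",d)
sd=np.load("pics/scene0.npy");S=cloud("scene",sd)
def box(Q,x0,x1,y0,y1,z0,z1):
    m=(Q[...,0]>x0)&(Q[...,0]<x1)&(Q[...,1]>y0)&(Q[...,1]<y1)&(Q[...,2]>z0)&(Q[...,2]<z1);return Q[m]
for nm,px in dict(post=(388,212),key=(301,205),tin=(354,132),off=(252,243),wedge=(399,261),table=(320,240)).items():
    print(nm,P[px[1],px[0]].round(4))
c=P[205,301];pc=P[212,380]
for nm,Q in (("top",P),("scene",S)):
    for a in ((c,.125,.165),(c,.04,.056),(pc,.08,.1),(pc,.006,.018)):
        q=box(Q,a[0][0]-.06,a[0][0]+.06,a[0][1]-.06,a[0][1]+.06,a[1],a[2])
        if len(q)<5: print(nm,len(q));continue
        r=cv2.minAreaRect((q[:,:2]*1000).astype(np.float32))
        print(nm,len(q),q.mean(0).round(4),np.median(q[:,2]).round(4),r)
a=cv2.resize(im[150:280,240:440],(800,520),interpolation=cv2.INTER_CUBIC)
cv2.imwrite("pics/crop1.png",a)
E
```

```text
post [ 0.4965 -0.1646  0.0307]
key [0.5097 0.0457 0.1295]
tin [ 0.6939 -0.0798  0.0347]
off [0.4192 0.1686 0.0368]
wedge [ 0.3747 -0.1944  0.0134]
table [4.257e-01 3.000e-03 3.000e-04]
top 223 [0.5134 0.0501 0.1538] 0.154 ((513.5213623046875, 50.44267272949219), (12.03576374053955, 89.03346252441406), 69.68574523925781)
top 293 [0.5123 0.0482 0.048 ] 0.0482 ((513.7797241210938, 49.59288024902344), (60.650054931640625, 60.39824295043945), 60.76431655883789)
top 295 [ 0.4961 -0.1621  0.0893] 0.0894 ((495.8249816894531, -162.215087890625), (55.998104095458984, 55.76498794555664), 74.95370483398438)
top 386 [ 0.4946 -0.1515  0.0125] 0.0127 ((494.1390075683594, -138.82757568359375), (90.22820281982422, 118.46441650390625), 0.06286785006523132)
scene 215 [0.5134 0.0471 0.1504] 0.1526 ((514.4467163085938, 49.69048309326172), (16.184518814086914, 88.85002899169922), 70.39921569824219)
scene 259 [0.5107 0.0431 0.0481] 0.0493 ((513.0557861328125, 48.113868713378906), (58.61640930175781, 60.71953582763672), 60.98688507080078)
scene 327 [ 0.4938 -0.1662  0.0888] 0.0901 ((495.6112060546875, -163.98580932617188), (56.093994140625, 55.18000030517578), 51.933570861816406)
scene 246 [ 0.4763 -0.1698  0.0135] 0.0136 ((496.6654052734375, -161.72332763671875), (80.45832061767578, 80.83196258544922), 84.51383209228516)
```

View pics/crop1.png

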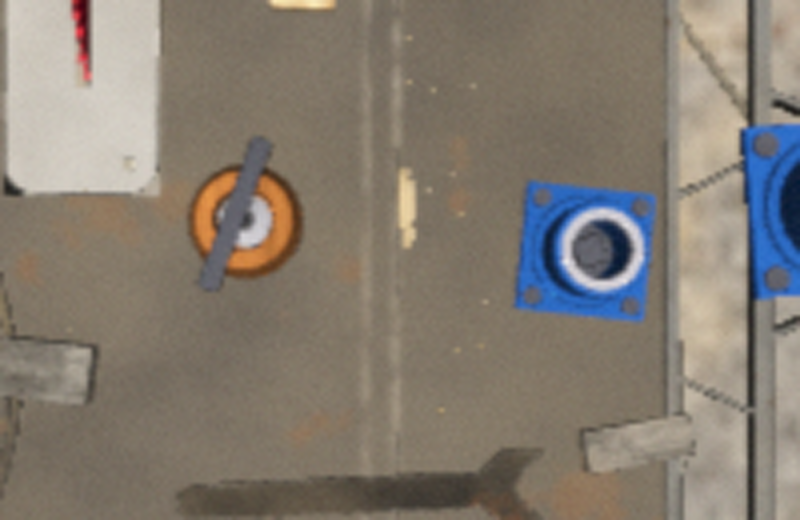

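The crop confirms the small blue post with the dark square stem at crop (597,248), and the key's bar crossing the orange stand at crop (245,220), about -20° from x. Next I move above the key.

```bash
python3 -m pendant '{"deltas":[[3.2,-3.6,0,0,0,-1],[3.2,-3.6,0,0,0,-1],[3.2,-3.6,0,0,0,-1],[3.2,-3.6,0,0,0,-1],[3.2,-3.6,0,0,0,-1]]}' 1; python3 -m pendant '{"deltas":[[3.2,-3.6,0,0,0,0],[3.2,-3.6,0,0,0,0],[3.2,-3.6,0,0,0,0],[3.2,-3.6,0,0,0,0],[3.2,-3.6,0,0,0,0]]}'; python3 -m pendant '{"deltas":[[3.2,-3.6,0,0,0,0],[3.1,-3.6,0,0,0,0],[0,0,0,0,0,0],[0,0,0,0,0,0]]}';  python3 - <<'E'
from h import *
s=robot.observe();print(s["joint_positions"].round(3))
p,d=grab_frame("wrist");cv2.imwrite("pics/w1.png",p[:,:,::-1]);np.save("pics/w1.npy",d)
c=camera_params("wrist");print(c)
E
```

```text
clock: 0.72
tool_pos: [0.291, 0.3013, 0.253]
ee_rot: [-0.549, -3.093, 0.001]
force: [-0.1, 0.8, 0.1]
gripper_width: 0.0853
grasp_force: 0.0
clock: 1.35
tool_pos: [0.451, 0.1213, 0.253]
ee_rot: [-0.549, -3.093, 0.0]
force: [0.6, 1.0, 1.1]
gripper_width: 0.0854
grasp_force: 0.0
clock: 1.85
tool_pos: [0.5127, 0.0508, 0.2527]
ee_rot: [-0.549, -3.091, 0.0]
force: [-0.8, 0.5, 0.1]
gripper_width: 0.0853
grasp_force: 0.0
[0.098 0.272 0.046 1.346 0.    0.45 ]
{'intrinsics': array([[309.70691629,   0.        , 318.84077711],
       [  0.        , 309.70691629, 199.03690067],
       [  0.        ,   0.        ,   1.        ]]), 'tool_from_camera': array([[ 3.46860681e-04, -9.45256817e-01, -3.26327182e-01,
         8.43188179e-02],
       [ 9.99999921e-01,  2.64021276e-04,  2.98144767e-04,
         1.67459685e-04],
       [-1.95666055e-04, -3.26327259e-01,  9.45256834e-01,
        -1.20964557e-01],
       [ 0.00000000e+00,  0.00000000e+00,  0.00000000e+00,
         1.00000000e+00]])}
```

View pics/w1.png

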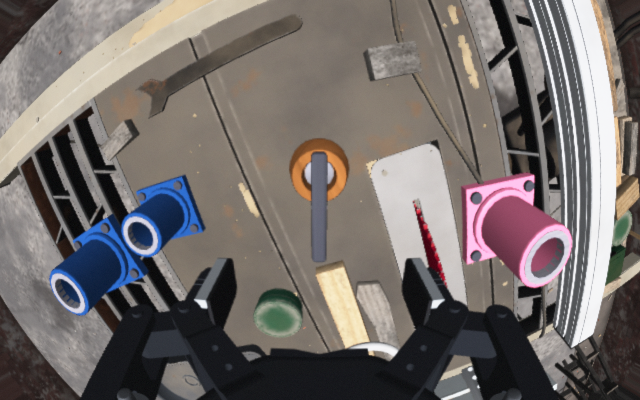

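The wrist view shows the bar upright in the picture from (318,155) to (319,260), midway between the fingers, so the yaw is right. I'll measure the bar in this view.

```bash
cat >> h.py <<'E'
from scipy.spatial.transform import Rotation as R
def wcloud(d,s):
    c=camera_params("wrist");K=c["intrinsics"];T=c["tool_from_camera"]
    v,u=np.mgrid[:400,:640];x=(u-K[0,2])/K[0,0];y=(v-K[1,2])/K[1,1];r=np.hypot(x,y)+1e-9
    t=np.tan(np.minimum(r,1.45));P=np.stack([x/r*t*d,y/r*t*d,d],-1)
    P=P@T[:3,:3].T+T[:3,3]
    return P@R.from_rotvec(s["ee_rot"]).as_matrix().T+s["tool_pos"]
def box(Q,x,y,h,z0,z1):
    m=(abs(Q[...,0]-x)<h)&(abs(Q[...,1]-y)<h)&(Q[...,2]>z0)&(Q[...,2]<z1);return Q[m]
E
python3 - <<'E'
from h import *
s=robot.observe();W=wcloud(np.load("pics/w1.npy"),s)
for x,y,h,a,b in ((.5135,.05,.06,.13,.17),(.5135,.05,.06,.04,.06),(.4958,-.163,.06,.08,.1),(.4958,-.163,.06,.006,.018)):
    q=box(W,x,y,h,a,b);r=cv2.minAreaRect((q[:,:2]*1000).astype(np.float32));print(len(q),q.mean(0).round(4),np.median(q[:,2]).round(4),r)
print(s["tool_pos"])
E
```

```text
1756 [0.5094 0.0526 0.1549] 0.1551 ((513.1524047851562, 51.460941314697266), (12.495798110961914, 89.52240753173828), 69.60780334472656)
1353 [0.5099 0.0523 0.049 ] 0.0499 ((511.4334716796875, 51.405548095703125), (61.08481979370117, 59.197994232177734), 69.96051025390625)
1211 [ 0.4948 -0.1573  0.0887] 0.0901 ((495.68524169921875, -160.55372619628906), (57.080467224121094, 56.793617248535156), 83.79254913330078)
1056 [ 0.4903 -0.1418  0.0129] 0.0125 ((496.1360168457031, -161.37811279296875), (81.0834732055664, 81.51083374023438), 84.77003479003906)
[0.51253036 0.05124893 0.2529074 ]
```

```bash
python3 -m pendant '{"deltas":[[0.05,0,-3,0,0,0],[0,0,-3,0,0,0],[0,0,-2.5,0,0,0],[0,0,-1.6,0,0,0],[0,0,0,0,0,0]]}' 1; python3 -m pendant '{"deltas":[[0,0,0,0,0,0],[0,0,0,0,0,0],[0,0,0,0,0,0],[0,0,0,0,0,0],[0,0,0,0,0,0]]}' 0;python3 -m pendant '{"deltas":[[0,0,0,0,0,0],[0,0,0,0,0,0],[0,0,0,0,0,0]]}'
```

```text
clock: 2.52
tool_pos: [0.512, 0.0518, 0.1513]
ee_rot: [-0.545, -3.091, 0.001]
force: [0.3, 0.0, -0.3]
gripper_width: 0.0853
grasp_force: 0.0
clock: 3.15
tool_pos: [0.5141, 0.0505, 0.1528]
ee_rot: [0.549, 3.092, -0.0]
force: [-0.7, -0.3, 3.6]
gripper_width: 0.0107
grasp_force: 60.7
clock: 3.52
tool_pos: [0.5142, 0.0505, 0.1528]
ee_rot: [0.549, 3.092, -0.0]
force: [-0.5, -1.5, 4.9]
gripper_width: 0.0112
grasp_force: 60.9
```

```bash
python3 -m pendant '{"deltas":[[0,0,1,0,0,0],[0,0,2,0,0,0],[0,0,2.5,0,0,0],[0,0,3,0,0,0],[0,0,3,0,0,0]]}'; python3 -m pendant '{"deltas":[[-0.3,-4,0,0,0,0],[-0.3,-4,0,0,0,0],[-0.3,-4,0,0,0,0],[-0.4,-4,0,0,0,0],[-0.4,-4,0,0,0,0]]}';python3 -m pendant '{"deltas":[[0,-1.2,0,0,0,0],[0,0,0,0,0,0],[0,0,0,0,0,0],[0,0,0,0,0,0]]}'
python3 - <<'E'
from h import *
s=robot.observe();print(s["tool_pos"],s["joint_positions"][5],s["force"],s["ft_torque"])
for n in ("scene","top","wrist"):
    p,d=grab_frame(n);cv2.imwrite(f"pics/{n}2.png",p[:,:,::-1]);np.save(f"pics/{n}2.npy",d)
    Q=wcloud(d,s) if n=="wrist" else cloud(n,d)
    for z0,z1 in ((.112,.14),(.14,.165),(.08,.1),(.006,.018)):
        q=box(Q,.496,-.163,.06,z0,z1)
        if len(q)>5: print(n,z0,len(q),q.mean(0).round(4),cv2.minAreaRect((q[:,:2]*1000).astype(np.float32)))
im=cv2.imread("pics/scene2.png")[150:300,270:450];w=cv2.imread("pics/wrist2.png")[80:330,170:470]
cv2.imwrite("pics/c2.png",np.hstack([cv2.resize(im,(400,333)),cv2.resize(w,(400,333))]))
E
```

```text
clock: 4.15
tool_pos: [0.5132, 0.0508, 0.2674]
ee_rot: [-0.548, -3.091, 0.0]
force: [0.4, -0.6, -3.3]
gripper_width: 0.0109
grasp_force: 59.8
clock: 4.78
tool_pos: [0.4962, -0.1502, 0.2666]
ee_rot: [-0.548, -3.091, -0.001]
force: [0.0, 0.4, -2.5]
gripper_width: 0.0113
grasp_force: 59.8
clock: 5.28
tool_pos: [0.497, -0.1601, 0.2673]
ee_rot: [-0.546, -3.094, -0.001]
force: [0.7, -0.3, -3.2]
gripper_width: 0.0112
grasp_force: 59.8
[ 0.49700678 -0.16012818  0.26726641] 0.03738303864819388 [ 0.71365705 -0.34696886 -3.23128477] [ 0.00371762 -0.01671973 -0.01230647]
scene 0.112 73 [ 0.4898 -0.1693  0.1328] ((490.93572998046875, -167.60321044921875), (17.765026092529297, 31.504182815551758), 46.42496871948242)
scene 0.14 158 [ 0.4926 -0.1667  0.1514] ((494.8684387207031, -163.26817321777344), (25.505224227905273, 31.253097534179688), 49.03108215332031)
scene 0.08 330 [ 0.4938 -0.1665  0.0887] ((495.5500183105469, -163.9561004638672), (56.38072204589844, 55.12828826904297), 51.35403823852539)
scene 0.006 361 [ 0.4831 -0.179   0.0128] ((497.20068359375, -163.5091552734375), (81.38721466064453,
[... 483 characters left out ...]
828 -0.1385  0.0124] ((499.9242248535156, -150.0795440673828), (107.39896392822266, 76.1428451538086), 11.607613563537598)
wrist 0.112 153 [ 0.4843 -0.1551  0.1327] ((486.9382629394531, -156.70294189453125), (32.30448532104492, 12.943351745605469), 71.76851654052734)
wrist 0.14 494 [ 0.4888 -0.1575  0.1491] ((493.65264892578125, -158.5437469482422), (31.700946807861328, 26.82915496826172), 69.04735565185547)
wrist 0.08 1138 [ 0.4854 -0.1598  0.0897] ((490.7764892578125, -160.9287872314453), (57.162906646728516, 48.065773010253906), 76.7508316040039)
wrist 0.006 1194 [ 0.4792 -0.1541  0.013 ] ((495.4013977050781, -162.03317260742188), (81.49166870117188, 80.74666595458984), 83.66769409179688)
```

View pics/c2.png

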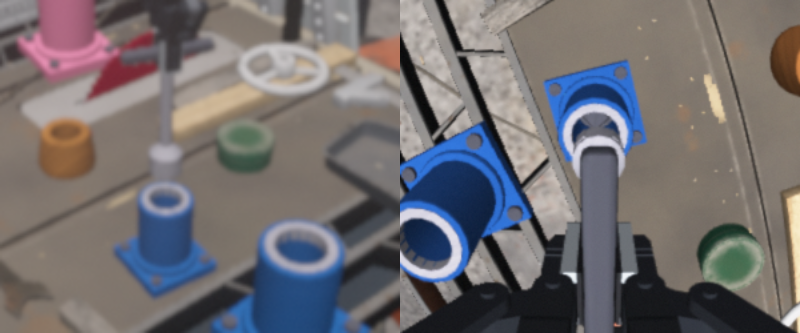

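The left crop (scene) shows the key's end hanging over the bore at crop (165,155). The right crop (wrist) shows it nearly over the mouth at (600,150). I'll fit the key's end and the column with circles of known radius in each view.

```bash
cat >> h.py <<'E'
from scipy.optimize import least_squares
def fit(Q,x,y,h,z0,z1,r):
    q=box(Q,x,y,h,z0,z1)
    f=least_squares(lambda c:np.hypot(q[:,0]-c[0],q[:,1]-c[1])-r,[x,y],loss="soft_l1",f_scale=.001)
    e=np.hypot(q[:,0]-f.x[0],q[:,1]-f.x[1])-r
    return len(q),(f.x*1000).round(1),"res",round(np.median(abs(e))*1000,2)
E
python3 - <<'E'
from h import *
s=robot.observe()
for n in ("scene","wrist"):
    d=np.load(f"pics/{n}2.npy");Q=wcloud(d,s) if n=="wrist" else cloud(n,d)
    print(n,"key",fit(Q,.497,-.161,.03,.127,.147,.0165),"shank",fit(Q,.497,-.161,.02,.18,.24,.0065),"col",fit(Q,.496,-.163,.04,.02,.085,.029))
    q=box(Q,.497,-.161,.03,.1,.17);print(np.percentile(q[:,2],[0,2,10,50,98]).round(4))
Q=wcloud(np.load("pics/w1.npy"),{"ee_rot":np.array([-.549,-3.091,0]),"tool_pos":np.array([.51253,.05125,.2529])})
print("w1 col",fit(Q,.496,-.163,.04,.02,.085,.029),"stand",fit(Q,.513,.05,.05,.01,.045,.036))
for n in("scene","top"):
    Q=cloud(n,np.load(f"pics/{n}0.npy"));print(n,"col",fit(Q,.496,-.163,.04,.02,.085,.029),"stand",fit(Q,.513,.05,.05,.01,.045,.036))
E
```

```text
scene key (109, array([ 498.4, -159.8]), 'res', np.float64(0.6)) shank (143, array([ 498.3, -159.7]), 'res', np.float64(0.62)) col (680, array([ 497.4, -162.5]), 'res', np.float64(0.93))
[0.1253 0.127  0.1306 0.1484 0.1686]
wrist key (235, array([ 497. , -160.5]), 'res', np.float64(0.27)) shank (0, array([ 497., -161.]), 'res', np.float64(nan)) col (837, array([ 495.7, -162. ]), 'res', np.float64(1.19))
[0.1235 0.1272 0.1319 0.1492 0.1531]
w1 col (1862, array([ 495.7, -161.7]), 'res', np.float64(0.9)) stand (927, array([516.6,  50.1]), 'res', np.float64(2.26))
scene col (667, array([ 497.4, -162.4]), 'res', np.float64(0.88)) stand (339, array([517. ,  52.9]), 'res', np.float64(1.72))
top col (220, array([ 493.1, -151.7]), 'res', np.float64(8.09)) stand (233, array([515.1,  54.4]), 'res', np.float64(5.76))
  return _methods._mean(a, axis=axis, dtype=dtype,
  ret = ret.dtype.type(ret / rcount)
```

```bash
python3 -m pendant '{"deltas":[[-0.09,-0.18,0,0,0,9.5],[0,0,0,0,0,9.5],[0,0,0,0,0,9.5],[0,0,0,0,0,9.5],[0,0,0,0,0,9.5]]}'; python3 -m pendant '{"deltas":[[0,0,0,0,0,9.5],[0,0,0,0,0,0],[0,0,0,0,0,0],[0,0,-1,0,0,0],[0,0,0,0,0,0]]}'
python3 - <<'E'
from h import *
s=robot.observe();print(s["tool_pos"],s["joint_positions"].round(3),s["ft_torque"],robot.finger_overhang)
for n in ("scene","wrist"):
    d=grab_frame(n)[1];Q=wcloud(d,s) if n=="wrist" else cloud(n,d)
    print(n,"key",fit(Q,.496,-.162,.03,.117,.137,.0165),"col",fit(Q,.496,-.163,.04,.02,.085,.029))
E
```

```text
clock: 6.05
tool_pos: [0.496, -0.1627, 0.2674]
ee_rot: [-0.753, 3.05, 0.0]
force: [-0.3, -0.1, -3.1]
gripper_width: 0.0104
grasp_force: 59.8
clock: 6.68
tool_pos: [0.4952, -0.1628, 0.256]
ee_rot: [0.992, -2.979, -0.002]
force: [-0.2, 0.4, -3.0]
gripper_width: 0.0106
grasp_force: 59.7
[ 0.49522312 -0.16282087  0.25595676] [-0.318  0.284  0.07   1.359  0.    -0.961] [ 0.0353792   0.02093867 -0.04201926] 0.022
scene key (109, array([ 496.7, -162.3]), 'res', np.float64(0.58)) col (666, array([ 497.5, -162.4]), 'res', np.float64(0.96))
wrist key (257, array([ 495.1, -162.5]), 'res', np.float64(0.28)) col (736, array([ 495.5, -162.3]), 'res', np.float64(0.62))
```

```bash
python3 -m pendant '{"deltas":[[0.06,0,-1,0,0,0],[0,0,-1,0,0,0],[0,0,-0.3,0,0,0],[0,0,-0.3,0,0,0],[0,0,0,0,0,0]]}'; python3 -m pendant '{"deltas":[[0,0,-0.3,0,0,0],[0,0,-0.3,0,0,0],[0,0,0,0,0,0]]}'
```

```text
clock: 7.4
tool_pos: [0.4965, -0.1631, 0.2312]
ee_rot: [0.994, -2.98, -0.0]
force: [0.7, 0.2, -3.4]
gripper_width: 0.0111
grasp_force: 59.7
clock: 7.78
tool_pos: [0.4964, -0.1631, 0.225]
ee_rot: [0.994, -2.98, -0.0]
force: [0.2, 0.2, -3.3]
gripper_width: 0.011
grasp_force: 59.8
```

The key's end is inside the mouth without contact. I'll keep going down.

```bash
python3 -m pendant '{"deltas":[[0,0,-0.8,0,0,0],[0,0,-0.8,0,0,0],[0,0,-0.7,0,0,0],[0,0,-0.7,0,0,0],[0,0,0,0,0,0]]}'; python3 -m pendant '{"deltas":[[0,0,-0.6,0,0,0],[0,0,-0.5,0,0,0],[0,0,-0.4,0,0,0],[0,0,0,0,0,0]]}'; python3 -m pendant '{"deltas":[[0,0,-0.3,0,0,0],[0,0,-0.2,0,0,0],[0,0,0,0,0,0],[0,0,0,0,0,0]]}'
```

```text
clock: 8.4
tool_pos: [0.4961, -0.1629, 0.1944]
ee_rot: [0.993, -2.979, -0.002]
force: [0.5, 0.2, -2.5]
gripper_width: 0.011
grasp_force: 59.7
clock: 8.9
tool_pos: [0.4963, -0.163, 0.1799]
ee_rot: [0.994, -2.98, -0.001]
force: [0.2, 0.0, -2.8]
gripper_width: 0.0111
grasp_force: 59.8
clock: 9.4
tool_pos: [0.4966, -0.1631, 0.1754]
ee_rot: [-0.994, 2.98, -0.0]
force: [-0.6, -0.3, -3.3]
gripper_width: 0.0107
grasp_force: 59.8
```

```bash
for i in 1; do python3 -m pendant '{"deltas":[[0,0,-0.2,0,0,0],[0,0,0,0,0,0],[0,0,0,0,0,0]]}'; python3 -m pendant '{"deltas":[[0,0,-0.1,0,0,0],[0,0,0,0,0,0],[0,0,0,0,0,0]]}';python3 -m pendant '{"deltas":[[0,0,-0.1,0,0,0],[0,0,0,0,0,0],[0,0,0,0,0,0]]}'; done
```

```text
clock: 9.78
tool_pos: [0.4965, -0.1631, 0.1733]
ee_rot: [0.994, -2.98, -0.0]
force: [-0.6, 0.6, -3.3]
gripper_width: 0.0112
grasp_force: 59.8
clock: 10.15
tool_pos: [0.4967, -0.1631, 0.1724]
ee_rot: [-0.994, 2.98, -0.0]
force: [-1.2, -0.3, -2.3]
gripper_width: 0.0112
grasp_force: 59.9
clock: 10.52
tool_pos: [0.4967, -0.1632, 0.1715]
ee_rot: [-0.994, 2.98, -0.001]
force: [0.2, -0.2, -1.6]
gripper_width: 0.0107
grasp_force: 60.1
```

```bash
python3 -m pendant '{"deltas":[[0,0,-0.1,0,0,0],[0,0,0,0,0,0],[0,0,0,0,0,0]]}';python3 -m pendant '{"deltas":[[0,0,-0.1,0,0,0],[0,0,0,0,0,0],[0,0,0,0,0,0]]}'
```

```text
clock: 10.9
tool_pos: [0.4967, -0.1631, 0.1705]
ee_rot: [-0.994, 2.98, -0.0]
force: [-0.6, -0.0, 0.0]
gripper_width: 0.0108
grasp_force: 60.3
clock: 11.28
tool_pos: [0.4967, -0.1631, 0.1694]
ee_rot: [-0.994, 2.98, -0.0]
force: [-0.3, 0.4, 1.3]
gripper_width: 0.011
grasp_force: 60.4
```

The key stands on the stem with about 4.5 N. I'll turn clockwise in steps and watch for the drop.

```bash
python3 -m pendant '{"deltas":[[0,0,0,0,0,-4],[0,0,0,0,0,-4],[0,0,0,0,0,0]]}';python3 -m pendant '{"deltas":[[0,0,0,0,0,-4],[0,0,0,0,0,-4],[0,0,0,0,0,0]]}'
```

```text
clock: 11.65
tool_pos: [0.4961, -0.1628, 0.1686]
ee_rot: [0.785, -3.041, -0.002]
force: [0.1, 0.5, -2.3]
gripper_width: 0.0109
grasp_force: 59.9
clock: 12.02
tool_pos: [0.4961, -0.163, 0.1687]
ee_rot: [0.572, -3.088, -0.001]
force: [-0.7, 0.2, -3.5]
gripper_width: 0.0106
grasp_force: 59.8
```

```bash
python3 -m pendant '{"deltas":[[0,0,0,0,0,-4],[0,0,0,0,0,-4],[0,0,0,0,0,0]]}'
```

```text
clock: 12.4
tool_pos: [0.4963, -0.1629, 0.169]
ee_rot: [0.356, -3.121, -0.001]
force: [-0.3, 0.0, -3.7]
gripper_width: 0.011
grasp_force: 59.8
```

The force dropped to the key's weight alone, so the stem has sprung up into the socket. I'll test by going down.

```bash
python3 - <<'E'
from h import *
print(robot.observe()["ft_torque"])
E
python3 -m pendant '{"deltas":[[0,0,-0.15,0,0,0],[0,0,0,0,0,0],[0,0,0,0,0,0]]}';python3 -m pendant '{"deltas":[[0,0,-0.15,0,0,0],[0,0,0,0,0,0],[0,0,0,0,0,0]]}'
```

```text
[ 0.04947446  0.08262767 -0.01005076]
clock: 12.78
tool_pos: [0.4964, -0.163, 0.1676]
ee_rot: [0.353, -3.121, -0.001]
force: [-0.1, -0.2, -3.7]
gripper_width: 0.011
grasp_force: 59.8
clock: 13.15
tool_pos: [0.4964, -0.163, 0.1662]
ee_rot: [0.353, -3.121, -0.0]
force: [-1.0, -0.3, -3.8]
gripper_width: 0.011
grasp_force: 59.8
```

It is engaged, 6 mm over the stem with no push. I'll go down to full depth.

```bash
python3 -m pendant '{"deltas":[[0,0,-0.15,0,0,0],[0,0,-0.15,0,0,0],[0,0,0,0,0,0]]}';python3 -m pendant '{"deltas":[[0,0,-0.15,0,0,0],[0,0,-0.15,0,0,0],[0,0,0,0,0,0]]}';python3 -m pendant '{"deltas":[[0,0,-0.15,0,0,0],[0,0,-0.1,0,0,0],[0,0,0,0,0,0],[0,0,0,0,0,0]]}'
```

```text
clock: 13.52
tool_pos: [0.4965, -0.1631, 0.1631]
ee_rot: [0.352, -3.122, -0.0]
force: [-1.5, 0.8, -3.3]
gripper_width: 0.0111
grasp_force: 59.8
clock: 13.9
tool_pos: [0.4965, -0.163, 0.1601]
ee_rot: [0.353, -3.121, -0.0]
force: [-0.6, 0.5, -3.3]
gripper_width: 0.0108
grasp_force: 59.8
clock: 14.4
tool_pos: [0.4965, -0.1631, 0.1577]
ee_rot: [0.353, -3.122, -0.0]
force: [-1.5, 1.3, -3.0]
gripper_width: 0.0108
grasp_force: 59.8
```

```bash
python3 -m pendant '{"deltas":[[0,0,-0.15,0,0,0],[0,0,0,0,0,0],[0,0,0,0,0,0]]}';python3 -m pendant '{"deltas":[[0,0,-0.1,0,0,0],[0,0,0,0,0,0],[0,0,0,0,0,0]]}'
```

```text
clock: 14.78
tool_pos: [0.4965, -0.1631, 0.1562]
ee_rot: [0.352, -3.122, -0.0]
force: [0.1, 0.1, -2.4]
gripper_width: 0.0111
grasp_force: 59.9
clock: 15.15
tool_pos: [0.4965, -0.1631, 0.1553]
ee_rot: [0.353, -3.122, -0.0]
force: [-0.1, 1.3, -2.8]
gripper_width: 0.0106
grasp_force: 59.9
```

```bash
python3 -m pendant '{"deltas":[[0,0,0,0,0,-7],[0,0,0,0,0,-7],[0,0,0,0,0,-7],[0,0,0,0,0,-7],[0,0,0,0,0,0]]}';python3 -c "
from h import *;s=robot.observe();print(s['ft_torque'],s['joint_positions'].round(3))"; python3 -m pendant '{"deltas":[[0,0,0,0,0,-5],[0,0,0,0,0,-5],[0,0,0,0,0,-5],[0,0,0,0,0,0],[0,0,0,0,0,0]]}';python3 -c "
from h import *;s=robot.observe();print(s['ft_torque'],s['joint_positions'].round(3))"
```

```text
clock: 15.78
tool_pos: [0.4966, -0.1631, 0.1553]
ee_rot: [0.411, 3.115, -0.0]
force: [-0.7, 0.4, -1.7]
gripper_width: 0.0108
grasp_force: 59.9
[ 0.30550266  0.22570839 -0.06387595] [-0.317  0.348 -0.111  1.112 -0.    -0.055]
clock: 16.4
tool_pos: [0.4966, -0.1631, 0.1553]
ee_rot: [0.813, 3.034, 0.0]
force: [0.5, 0.9, -2.9]
gripper_width: 0.0108
grasp_force: 59.9
[0.28373372 0.29200809 0.02942075] [-0.317  0.348 -0.111  1.112  0.     0.206]
```

```bash
cat >t.py <<'E'
from h import *
s=robot.observe();y=R.from_rotvec(s['ee_rot']).as_matrix()[:,1]
print("bar",np.degrees(np.arctan2(y[1],y[0])).round(2)-90,"tq",s['ft_torque'].round(3),"eff6",s['joint_efforts'][5].round(4))
E
python3 -m pendant '{"deltas":[[0,0,0,0,0,-4],[0,0,0,0,0,0],[0,0,0,0,0,0]]}' >/dev/null;python3 t.py; python3 -m pendant '{"deltas":[[0,0,0,0,0,-4],[0,0,0,0,0,0],[0,0,0,0,0,0]]}'|grep force;python3 t.py;python3 -m pendant '{"deltas":[[0,0,0,0,0,-4],[0,0,0,0,0,0],[0,0,0,0,0,0]]}'|grep force;python3 t.py
```

```text
bar -34.03 tq [0.216 0.216 0.041] eff6 0.0592
force: [-0.4, 1.3, -2.8]
grasp_force: 59.8
bar -38.04 tq [0.282 0.227 0.05 ] eff6 0.0607
force: [-0.5, 0.9, -3.0]
grasp_force: 60.0
bar -42.01 tq [0.22  0.27  0.376] eff6 0.3521
```

```bash
python3 -m pendant '{"deltas":[[0,0,0,0,0,-2],[0,0,0,0,0,0],[0,0,0,0,0,0]]}'|grep force;python3 t.py;python3 -m pendant '{"deltas":[[0,0,0,0,0,-1],[0,0,0,0,0,0],[0,0,0,0,0,0]]}'|grep force;python3 t.py
```

```text
force: [-2.3, 0.4, -3.2]
grasp_force: 61.3
bar -44.08 tq [0.116 0.211 0.586] eff6 0.6266
force: [-0.2, -0.5, -3.1]
grasp_force: 62.3
bar -45.11 tq [0.096 0.176 0.73 ] eff6 0.7096
```

The torque climbs to 0.7 N m, so the stop is met. I'll ease back within the slack and draw the key out.

```bash
python3 -m pendant '{"deltas":[[0,0,0,0,0,5],[0,0,0,0,0,4],[0,0,0,0,0,0],[0,0,0,0,0,0]]}'|grep force;python3 t.py;python3 -m pendant '{"deltas":[[0,0,0.3,0,0,0],[0,0,0.4,0,0,0],[0,0,0.5,0,0,0],[0,0,0.6,0,0,0],[0,0,0,0,0,0]]}';python3 -m pendant '{"deltas":[[0,0,1,0,0,0],[0,0,1.5,0,0,0],[0,0,1.5,0,0,0],[0,0,1.5,0,0,0],[0,0,0,0,0,0]]}';python3 -m pendant '{"deltas":[[0,0,1.2,0,0,0],[0,0,1.2,0,0,0],[0,0,1.2,0,0,0],[0,0,0,0,0,0],[0,0,0,0,0,0]]}'; python3 t.py
```

```text
force: [-0.2, 1.3, -3.9]
grasp_force: 59.8
bar -36.21 tq [0.178 0.145 0.03 ] eff6 0.0095
clock: 19.4
tool_pos: [0.4972, -0.1634, 0.1743]
ee_rot: [0.973, 2.985, -0.0]
force: [0.1, -0.0, -3.2]
gripper_width: 0.0108
grasp_force: 59.9
clock: 20.02
tool_pos: [0.4974, -0.1634, 0.2302]
ee_rot: [0.973, 2.984, -0.0]
force: [-0.7, -0.7, -2.2]
gripper_width: 0.0109
grasp_force: 59.9
clock: 20.65
tool_pos: [0.4965, -0.1631, 0.2641]
ee_rot: [-0.974, -2.987, 0.0]
force: [-0.0, -0.4, -2.9]
gripper_width: 0.0109
grasp_force: 59.9
bar -36.11 tq [ 0.028 -0.046  0.069] eff6 -0.0
```

```bash
python3 -m pendant '{"deltas":[[0.37,4.3,0,0,0,4],[0.35,4.3,0,0,0,4],[0.35,4.3,0,0,0,4],[0.35,4.2,0,0,0,4],[0.35,4.2,0,0,0,0]]}' >/dev/null;python3 -m pendant '{"deltas":[[0,0,0,0,0,0],[0,0,0,0,0,0],[0,0,-3,0,0,0],[0,0,-2,0,0,0],[0,0,0,0,0,0]]}';python3 -m pendant '{"deltas":[[0,0,0,0,0,0]]}' >/dev/null
python3 - <<'E'
from h import *
s=robot.observe();print(s["tool_pos"])
for n in ("scene","wrist"):
    p,d=grab_frame(n);Q=wcloud(d,s) if n=="wrist" else cloud(n,d);cv2.imwrite(f"pics/{n}3.png",p[:,:,::-1]);np.save(f"pics/{n}3.npy",d)
    print(n,"key",fit(Q,.514,.05,.03,.077,.095,.0165),"shank",fit(Q,.514,.05,.02,.14,.18,.0065),"stand36",fit(Q,.514,.05,.045,.005,.03,.036))
    q=box(Q,.514,.05,.045,.043,.056);print(len(q),cv2.minEnclosingCircle((q[:,:2]*1000).astype(np.float32)))
im=cv2.imread("pics/scene3.png")[130:260,240:396];w=cv2.imread("pics/wrist3.png")[80:330,170:470]
cv2.imwrite("pics/c3.png",np.hstack([cv2.resize(im,(400,333)),cv2.resize(w,(400,333))]))
E
```

```text
clock: 21.9
tool_pos: [0.5127, 0.0485, 0.2125]
ee_rot: [-0.551, -3.088, 0.002]
force: [-0.4, 0.3, -3.8]
gripper_width: 0.0109
grasp_force: 59.7
[0.51476167 0.04914979 0.21511047]
scene key (66, array([516.6,  49.7]), 'res', np.float64(0.96)) shank (69, array([516.6,  49.5]), 'res', np.float64(0.71)) stand36 (214, array([515.9,  51.8]), 'res', np.float64(1.08))
198 ((512.8612060546875, 47.805091857910156), 31.347110748291016)
wrist key (220, array([515. ,  49.2]), 'res', np.float64(0.24)) shank (0, array([514.,  50.]), 'res', np.float64(nan)) stand36 (786, array([516.,  49.]), 'res', np.float64(2.78))
1421 ((512.7839965820312, 50.56658935546875), 31.06067657470703)
  return _methods._mean(a, axis=axis, dtype=dtype,
  ret = ret.dtype.type(ret / rcount)
```

View pics/c3.png

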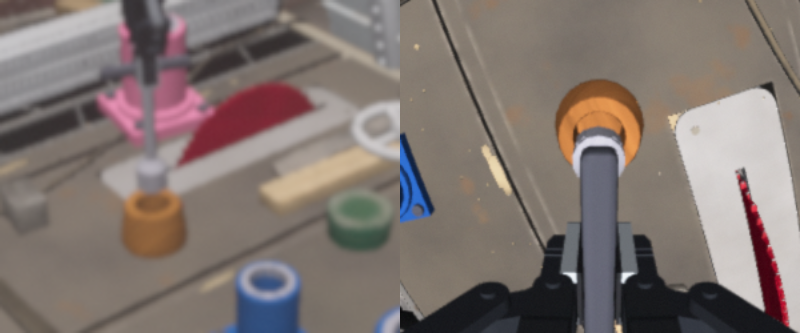

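The left crop shows the key's end over the stand at (150,175). The right crop shows it over the hole at (598,155). The stand is tapered, so I'll refit it as a cone.

```bash
python3 - <<'E'
from h import *
s=robot.observe()
def cone(Q):
    q=box(Q,.514,.05,.045,.006,.046);q=q[np.hypot(q[:,0]-.514,q[:,1]-.05)>.024]
    g=lambda p:np.hypot(q[:,0]-p[0],q[:,1]-p[1])-p[2]-p[3]*q[:,2]
    f=least_squares(g,[.514,.05,.036,-.1],loss="soft_l1",f_scale=.001)
    return len(q),f.x.round(4),np.median(abs(g(f.x)))
for n in ("scene0","scene2","scene3"): print(n,cone(cloud("scene",np.load(f"pics/{n}.npy"))))
s3=dict(s);s1={"ee_rot":np.array([-.549,-3.091,0]),"tool_pos":np.array([.51253,.05125,.2529])}
print("w1",cone(wcloud(np.load("pics/w1.npy"),s1)),"w3",cone(wcloud(np.load("pics/wrist3.npy"),s)))
E
```

```text
scene0 (329, array([ 0.5155,  0.0508,  0.0377, -0.1513]), np.float64(0.0009330411010017147))
scene2 (331, array([ 0.5153,  0.0504,  0.0373, -0.1431]), np.float64(0.0008620280721997526))
scene3 (328, array([ 0.5153,  0.0506,  0.0372, -0.1405]), np.float64(0.0007833448583577261))
w1 (643, array([ 0.5136,  0.0509,  0.0378, -0.1522]), np.float64(0.00031448199251839747)) w3 (778, array([ 0.5139,  0.0507,  0.0378, -0.155 ]), np.float64(0.000270118879586709))
```

```bash
python3 -m pendant '{"deltas":[[-0.12,0.12,0,0,0,0],[0,0,-1.2,0,0,0],[0,0,-0.6,0,0,0],[0,0,-0.4,0,0,0],[0,0,0,0,0,0]]}';python3 -m pendant '{"deltas":[[0,0,-0.5,0,0,0],[0,0,-0.5,0,0,0],[0,0,-0.5,0,0,0],[0,0,0,0,0,0]]}'
```

```text
clock: 22.75
tool_pos: [0.5127, 0.0511, 0.1917]
ee_rot: [-0.548, -3.092, 0.0]
force: [-0.1, -0.8, -3.5]
gripper_width: 0.0108
grasp_force: 59.9
clock: 23.25
tool_pos: [0.5126, 0.0511, 0.1767]
ee_rot: [-0.548, -3.092, 0.001]
force: [-0.1, -0.1, -2.5]
gripper_width: 0.0108
grasp_force: 59.9
```

```bash
python3 -m pendant '{"deltas":[[0,0,-0.6,0,0,0],[0,0,-0.6,0,0,0],[0,0,-0.6,0,0,0],[0,0,-0.2,0,0,0],[0,0,0,0,0,0]]}';python3 -m pendant '{"deltas":[[0,0,-0.2,0,0,0],[0,0,-0.1,0,0,0],[0,0,0,0,0,0],[0,0,0,0,0,0]]}'
```

```text
clock: 23.88
tool_pos: [0.5129, 0.0511, 0.1571]
ee_rot: [-0.548, -3.093, 0.0]
force: [-0.8, -0.6, -3.3]
gripper_width: 0.0106
grasp_force: 59.9
clock: 24.38
tool_pos: [0.5131, 0.0511, 0.1544]
ee_rot: [0.549, 3.093, 0.0]
force: [-0.2, 0.6, -2.8]
gripper_width: 0.0107
grasp_force: 59.9
```

```bash
python3 -m pendant '{"deltas":[[0,0,-0.1,0,0,0],[0,0,0,0,0,0],[0,0,0,0,0,0]]}';python3 -m pendant '{"deltas":[[0,0,-0.06,0,0,0],[0,0,0,0,0,0],[0,0,0,0,0,0]]}'
```

```text
clock: 24.75
tool_pos: [0.5131, 0.0511, 0.1533]
ee_rot: [-0.549, -3.093, 0.0]
force: [-0.1, 0.1, -3.3]
gripper_width: 0.0111
grasp_force: 59.9
clock: 25.12
tool_pos: [0.5132, 0.0511, 0.1528]
ee_rot: [0.549, 3.093, 0.0]
force: [1.6, 0.2, -3.0]
gripper_width: 0.0107
grasp_force: 60.1
```

```bash
python3 -m pendant '{"deltas":[[0,0,-0.07,0,0,0],[0,0,0,0,0,0],[0,0,0,0,0,0]]}';python3 -m pendant '{"deltas":[[0,0,0,0,0,0],[0,0,0,0,0,0],[0,0,0,0,0,0],[0,0,0,0,0,0],[0,0,0,0,0,0]]}' 0.4;python3 -m pendant '{"deltas":[[0,0,0,0,0,0],[0,0,0,0,0,0],[0,0,0,0,0,0],[0,0,0,0,0,0]]}' 1; python3 -m pendant '{"deltas":[[0,0,2,0,0,0],[0,0,4,0,0,0],[0,0,4,0,0,0],[0,0,2,0,0,0],[0,0,0,0,0,0]]}';python3 -m pendant '{"deltas":[[0,0,0,0,0,0],[0,0,0,0,0,0]]}'
python3 - <<'E'
from h import *
s=robot.observe()
for n in ("scene","wrist"):
    p,d=grab_frame(n);Q=wcloud(d,s) if n=="wrist" else cloud(n,d);cv2.imwrite(f"pics/{n}4.png",p[:,:,::-1])
    q=box(Q,.514,.05,.06,.13,.17);print(n,np.median(q[:,2]).round(4),cv2.minAreaRect((q[:,:2]*1000).astype(np.float32)))
    print("shank",fit(Q,.514,.05,.02,.07,.13,.0065))
cv2.imwrite("pics/c4.png",np.hstack([cv2.resize(cv2.imread(f"pics/{n}4.png"),(400,250)) for n in("scene","wrist")]))
E
```

```text
clock: 25.5
tool_pos: [0.5135, 0.0511, 0.1528]
ee_rot: [0.549, 3.092, 0.0]
force: [-1.2, 0.1, 5.0]
gripper_width: 0.011
grasp_force: 61.1
clock: 26.12
tool_pos: [0.513, 0.0511, 0.1519]
ee_rot: [-0.549, -3.093, 0.0]
force: [-0.3, 0.0, -0.1]
gripper_width: 0.0338
grasp_force: 0.0
clock: 26.62
tool_pos: [0.5131, 0.0511, 0.152]
ee_rot: [0.549, 3.093, -0.0]
force: [-0.3, -0.1, -0.4]
gripper_width: 0.0855
grasp_force: 0.0
clock: 27.25
tool_pos: [0.5141, 0.0512, 0.2738]
ee_rot: [0.548, 3.089, 0.002]
force: [-0.3, -0.0, -1.0]
gripper_width: 0.0851
grasp_force: 0.0
clock: 27.5
tool_pos: [0.5123, 0.051, 0.2705]
ee_rot: [-0.548, -3.091, 0.001]
force: [0.2, -0.6, -0.9]
gripper_width: 0.0853
grasp_force: 0.0
scene 0.1532 ((513.5795288085938, 49.001426696777344), (14.993712425231934, 89.53640747070312), 72.0605697631836)
shank (92, array([514.7,  51.6]), 'res', np.float64(0.68))
wrist 0.1547 ((512.6265258789062, 51.65867614746094), (12.590353965759277, 88.53718566894531), 69.5334701538086)
shank (0, array([514.,  50.]), 'res', np.float64(nan))
  return _methods._mean(a, axis=axis, dtype=dtype,
  ret = ret.dtype.type(ret / rcount)
```

View pics/c4.png

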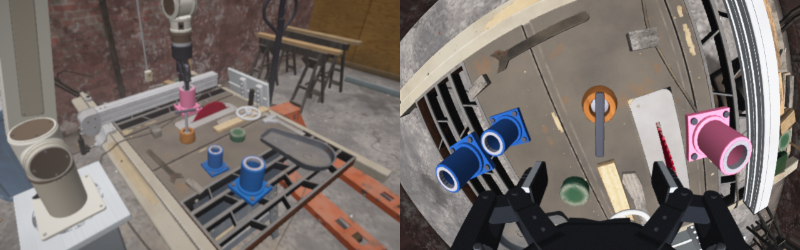

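The key stands upright in the orange stand (scene half (187,135), wrist half (600,105)), the gripper is clear and nothing else has moved. I'll hand the job in.

```bash
python3 -c "
from bench import robot;print(robot.job_done())"
```

```text
the job is handed in; nothing more can be done
None
```

I turned the stem clockwise to its stop with the key fully down over it, stood the key back upright in the stand, and handed the job in at about 28 s; no verdict came back.

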